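# File the slide box back into the sprung rack

## Task

Put the loose microscope-slide box back into the gap in the rack's row: slide it in from the front, easing its neighbours apart against the rack's sprung end plate, until it stands upright, label end facing out and fully home against the back rail, with the rest of the row still upright and home. There is glass inside, so never press hard on any box, do not topple the neighbours, and leave the magnifier, the dish and the jar where they are.

Things in the scene. Friction and masses are not known exactly. Their poses are not given: they have to be found in the camera images.
- slide_box: The loose grey plastic microscope-slide box, standing upright on the bench like a book: 120 mm deep (x), 34 mm thick (y), 90 mm tall (z), its four upright edges rounded to 5 mm radius; about 0.26 kg. Origin: centre of its underside; its label end is at -x. It and the row hold glass: no box may be pressed with more than 20 N (the plain grip on the loose box is not limited).
- slide_box_label (a point): Middle of the loose box's label end: 60 mm along its -x from its centre, 45 mm above its underside. The white paper label is on this end face and folds over onto the top, 6 to 32 mm from the end.
- rack: White sheet-metal rack, fixed to the bench, open above and at the front (its -x). Origin: on the bench, under the middle of the place where the loose box belongs; x points in to the back rail, y to the row's left, z up. Left: fixed end panel, 85 mm tall, inner face at y = +85 mm. Right: the sprung end plate and, fixed behind it, a spring housing 81 mm tall from y = -132 to -154 mm.
- rack_slot (a point): The place of the loose box: centre of its underside when home, on the base plate, 3 mm above the rack's origin; axes as the rack. The base plate reaches from x = -70 to +76 mm. The back rail (48 mm tall) has its inner face at x = +60 mm, so boxes that are home have their label ends at x = -60 mm.
- end_plate (a joint): Travel (m) of the sprung aluminium end plate, 128 x 80 mm, that closes the row on the right: 0 = at rest, face at y = -79 mm of the rack; grows as it is pushed to the right, hard stop at 0.0095. Its spring pushes left with 2.5 N at 0 and 0.5 N more per mm. The five boxes tight against the left panel need 6 mm of travel, so only 3.5 mm are to spare.
- row_1: One of the four boxes of the row (which one stands where changes). Like the loose box, 120 x 90 mm, edges rounded to 5 mm, but bought over the years: the four are 30 to 36 mm thick, 136 mm together, and it is not noted which is which. Origin: centre of its underside, x pointing into the rack. Loose, about 0.26 kg, slides sideways easily, stands home or up to 2 mm short of the rail.
- row_2: Another box of the row, as row_1. Two boxes stand left and two right of the gap, with a few mm of slack here and there. The gap at the start is 15 to 22 mm, too narrow to push straight in; start it with one upright edge of the loose box, turned about 30 deg, and lever.
- row_3: Another box of the row, as row_1. How far the left pair and the right pair can give depends on their unknown thicknesses, so it is felt by the force, not computed: the left pair stops hard at the fixed panel, the right pair at the end plate's stop.
- row_4: Another box of the row, as row_1.
- magnifier: Bystander: bench magnifier on a dark horseshoe foot about 190 mm across, white lens ring 130 mm up. Origin: centre of the foot, on the bench. Leave it alone.
- dish: Bystander: clear round dish, 90 mm across, 15 mm tall, with dry leaf scraps, under the magnifier. Origin: centre of its underside.
- jar: Bystander: specimen jar, 60 mm across, 85 mm tall. Origin: centre of its underside.
There are look-alikes about, which are no part of the job. Leave any orange look-alike of the row_3 alone.

How it is judged:
By the outcome, as a careful person would: the job done as asked, in the order asked, and still so for the second after the job is handed in, with the robot touching nothing.
It also fails if it takes over 66 s, if anything falls off the work surface, if the arm or the gripper's body presses on something with over 40 N, if the wrist force passes 120 N, or if a joint passes its speed limit or range.

## Robot

A 7-joint arm with a two-finger parallel gripper is mounted at the origin on the work surface. World frame = base frame: x ahead of the robot, y to its left, z up, the work surface at z = 0. Lengths are in m, angles in rad, forces in N, time in s.
With the tool pointing down it reaches from about 0.35 to 0.9 m from the base axis. Payload 8.1 kg.
Tool frame: the origin (TCP) lies midway between the tips of the shut fingers; the grasp point (between the pads) lies 19 mm behind it; x points along the fingers, z is the direction in which the jaws open and shut, and the axes are right-handed (so a half turn about x gives the same grasp; the last joint's range is limited). The gripper opens to 92 mm and grips with 3 to 60 N. Pads are 19 mm wide; open, the fingers measure 130 mm over their backs; the gripper's body (75 mm by 190 mm) begins 47 mm behind the grasp point.
Start: joints at [1.235, 0.434, 0.025, 1.573, -0.012, 1.134, -0.075], TCP at [0.144, -0.608, 0.227] pointing down, gripper open.
Joint ranges: [-2.62, 2.62], [-0.44, 2.09], [-1.27, 1.32], [0.08, 2.57], [-1.32, 4.46], [0.12, 2], [-2.74, 2.74]. Speed limits (rad/s): [2.22, 2.22, 3.01, 3.01, 3.14, 3.14, 3.14].

## Interface

Orientations are given as a rotation vector (axis times angle).
In Python, from cell import arm, optics, finder gives the robot as it stands.
- The arm moves only by the tool send_rows, never from a script. Its argument "rows" is a list that holds one entry, the list of rows, each a list of 7 numbers: the shift along the tool's x, y, z in mm, then the turn, a rotation vector about the tool's x, y, z in degrees, then the opening in per cent of the stroke, from 0 (shut) to 100 (fully open). A call has exactly 8 rows; each row is the pose to reach, as a shift and turn from the pose commanded when the call began, along the tool's axes at that moment; what a row does not reach only later rows make up. A row lasts 1/10 s, in which the tool goes at most 50 mm and 8.59 degrees, less where a joint would pass 70% of its speed; a pose out of reach is approached as far as the arm can. A call with a gripper value outside its range is refused whole. The fingers move at their own pace and stop on an object; "grip_force" is the grip in N (left out, the last holds). Time passes only in rows, so rows that repeat a pose let the fingers close, or fill a call up. It gives the time, the measured TCP pose, the force and the opening at its end, in the units of the state.
- arm.observe(): the state, without advancing time (a new reading comes with each control period).
- optics.get_image(name): name is "scene" or "top" or "wrist"; returns (picture, depth): 420x560x3 uint8, red, green, blue; 420x560 float32, m along the optical axis (not along the pixel's ray), 0 where there is no reading.
- optics.get_calibration(name): a dict with "camera_matrix" (3x3 intrinsics, pixels), "D" ([k1, k2, p1, p2, k3] as OpenCV has them; the pictures are not rectified), "position" and "orientation" of the camera in the world; the wrist camera has in their place "T_tool_cam" (4x4, takes a point from camera to tool coordinates, whose origin is the TCP and whose axes are the tool frame's). Camera axes: x right, y up, looking along -z (the intrinsics and any distortion apply to the point x, -y, -z); pixel columns grow to the right and rows downward; lengths in m; the calibration is good to about 2 mm. A picture is of the moment at which its call begins: read the wrist's pose just before it. get_calibration takes no time and is no camera call.
- arm.sign_off(): hands the job in, once; it reports no verdict.
Trained networks look in the newest picture that a camera, given by its name, has taken for a name from the list of things; names that differ only in an ending like _2 or _b are one class to them, and where a whole thing is asked for, a point or a joint stands for the part that bears it (a point fixed in the world has none). Each returns a list of dicts, best first, with "confidence" (0 to 1); they miss things now and then, are a little off and sometimes report something else, mostly with a low value. They report only what shows in the picture. A call takes as long as a camera call. They do not tell look-alikes from the thing itself.
- finder.search_frame(camera, thing): "bbox" ([left, top, width, height] in pixels, round what is visible of it).
- finder.regions_of(camera, thing): "region" (420x560 bool, what is visible of it) and "bbox" ([left, top, width, height] in pixels, round what is visible of it).
- finder.place_of(camera, thing): "xy" ([column, row] in pixels: a listed point, or the origin of a listed thing).
The state is a dict: "clock": time; "joints": joint angles; "dq": joint speeds; "joint_efforts": joint torques, N m; "position": TCP position; "ee_rot": TCP orientation; "force": force on the tool from outside, world axes, zero at the start; "ft_torque": the same for the moment, N m; "width": opening from 0.0 (shut) to 1.0 (fully open).
Only numpy, scipy, OpenCV 4.12 (cv2) and the standard library are available. Lean on these libraries where they do the work, as an engineer would, in place of code of your own. Each camera call takes 0.05 s, during which the arm holds its last target.

## Working session

There is one attempt and no reset: what is moved stays moved. The work goes in short steps, Python scripts to look and compute and a tool call to move; the robot and the scene stay as the last step left them, time stands still between calls to the robot, and variables do not carry over. Pictures are saved under pics/ and viewed, and the job is handed in when it is done.

Besides the shell and the picture viewer there is one more tool, called as name(argument=value, ...) on one line, values as JSON. send_rows: Moves the arm, as the interface text tells. Its arguments: {"type":"object","properties":{"rows":{"type":"array"},"grip_force":{"type":"number"}},"required":["rows"]}

```bash
ls -la; mkdir -p pics
cat > h.py <<'E'
import numpy as np, cv2
from scipy.spatial.transform import Rotation as R
from cell import arm, optics, finder
def rot(o):
    o=np.array(o,float)
    if o.shape==(3,3): return o
    return (R.from_rotvec(o) if o.size==3 else R.from_quat(o)).as_matrix()
def campose(name,st=None):
    c=optics.get_calibration(name)
    if 'T_tool_cam' in c:
        T=np.eye(4);T[:3,:3]=rot(st['ee_rot']);T[:3,3]=st['position']
        T=T@np.array(c['T_tool_cam']); return c,T[:3,:3],T[:3,3]
    return c,rot(c['orientation']),np.array(c['position'])
def rays(name,px,st=None):
    c,Rm,p=campose(name,st)
    u=cv2.undistortPoints(np.array(px,float).reshape(-1,1,2),np.array(c['camera_matrix']),np.array(c['D'])).reshape(-1,2)
    d=np.stack([u[:,0],-u[:,1],-np.ones(len(u))],1)
    return p,d@Rm.T
def onz(name,px,z,st=None):
    p,d=rays(name,px,st); return p+d*((z-p[2])/d[:,2])[:,None]
def cloud(name,depth,mask,st=None):
    v,u=np.nonzero(mask&(depth>0)); p,d=rays(name,np.stack([u,v],1),st)
    return p+d*depth[v,u][:,None]
def proj(name,P,st=None):
    c,Rm,p=campose(name,st); q=(np.array(P,float).reshape(-1,3)-p)@Rm; q=q*[1,-1,-1]
    return cv2.projectPoints(q,np.zeros(3),np.zeros(3),np.array(c['camera_matrix']),np.array(c['D']))[0].reshape(-1,2)
E
python3 - <<'E'
from h import *
st=arm.observe(); print({k:np.round(v,3) for k,v in st.items()})
for n in ['scene','top','wrist']:
    im,d=optics.get_image(n); cv2.imwrite(f'pics/{n}0.png',im[:,:,::-1]); np.save(f'{n}0.npy',d)
    c=optics.get_calibration(n); print(n,{k:np.round(v,4).tolist() for k,v in c.items()})
E
```

```text
total 12
drwxr-xr-x  3 agent agent 4096 Dec  6 13:30 .
drwxr-xr-x 23 root  root  4096 Dec  6 13:30 ..
drwxr-xr-x  2 agent agent 4096 Dec  6 13:30 pics
{'clock': np.float64(0.0), 'joints': array([ 1.235,  0.435,  0.025,  1.574, -0.012,  1.134, -0.075]), 'dq': array([-0.001, -0.002, -0.001,  0.   , -0.001, -0.   ,  0.   ]), 'joint_efforts': array([-2.0000e-03, -6.6784e+01,  9.8400e-01, -3.1446e+01, -6.1000e-02,
        4.3000e-02,  0.0000e+00]), 'position': array([ 0.144, -0.608,  0.226]), 'ee_rot': array([ 1.037,  1.312, -1.036]), 'force': array([-0.413,  0.088, -0.307]), 'ft_torque': array([ 0.002,  0.002, -0.038]), 'width': np.float64(1.0)}
scene {'camera_matrix': [[509.2748, 0.0, 275.8303], [0.0, 509.2748, 219.1223], [0.0, 0.0, 1.0]], 'D': [0.055, 0.0, 0.0, 0.0, 0.0], 'position': [1.5617, 0.0091, 1.129], 'orientation': [0.5769, 0.5578, 1.4943]}
top {'camera_matrix': [[516.1901, 0.0, 275.9005], [0.0, 516.1901, 202.5182], [0.0, 0.0, 1.0]], 'D': [-0.171, 0.0, 0.0, 0.0, 0.0], 'position': [0.4188, -0.0066, 1.7578], 'orientation': [0.0883, -0.0805, -1.5989]}
wrist {'camera_matrix': [[325.6881, 0.0, 283.4871], [0.0, 325.6881, 208.2842], [0.0, 0.0, 1.0]], 'D': [0.0093, 0.0, 0.0, 0.0, 0.0], 'T_tool_cam': [[0.0006, 0.3079, -0.9514, -0.1575], [0.0009, 0.9514, 0.3079, 0.0839], [1.0, -0.0011, 0.0003, -0.0012], [0.0, 0.0, 0.0, 1.0]]}
```

View pics/scene0.png

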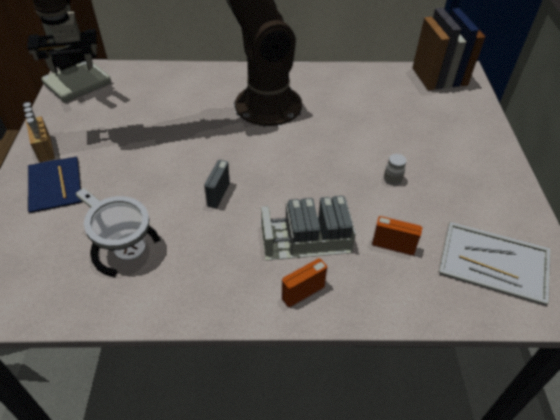

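View pics/top0.png

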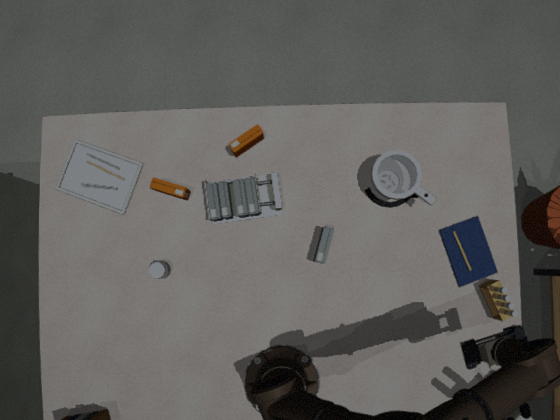

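View pics/wrist0.png

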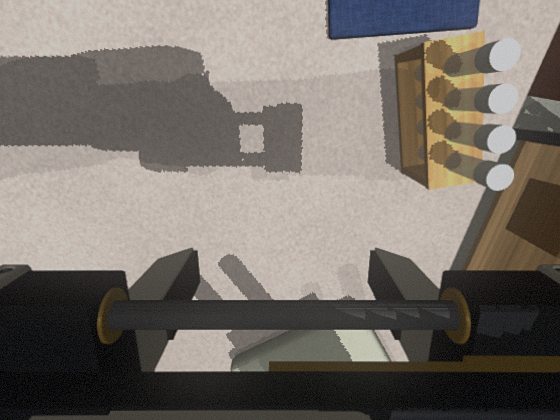

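Run:
```python
from h import *
st=arm.observe()
for t in ['slide_box','slide_box_label','rack','rack_slot','row_1','end_plate','magnifier','jar','dish']:
  im,d=optics.get_image('top') if t=='slide_box' else (im,d)
  for r in finder.place_of('top',t)[:6]:
    print(t,np.round(r['xy'],1),round(r['confidence'],2),np.round(onz('top',[r['xy']],0)[0],3))
print(arm.observe()['clock'])
crop=cv2.resize(im[150:275,190:345,::-1],None,fx=5,fy=4.8,interpolation=cv2.INTER_CUBIC)
crop=cv2.convertScaleAbs(crop,alpha=1.5); cv2.imwrite('pics/crop.png',crop)
# loose box points
m=np.zeros(d.shape,bool); m[215:275,295:345]=1
P=cloud('top',d,m); T=P[(P[:,2]>0.07)]
print('loose',len(T),T.mean(0),np.percentile(T[:,2],[5,50,95]), cv2.minAreaRect((T[:,:2]*1000).astype(np.float32)))
m=np.zeros(d.shape,bool); m[165:230,195:290]=1
P=cloud('top',d,m); T=P[(P[:,2]>0.085)]
print('row',len(T),np.percentile(T[:,2],[5,50,95]), cv2.minAreaRect((T[:,:2]*1000).astype(np.float32)))
```

```text
slide_box [323.6 246.8] 0.76 [ 0.451 -0.158  0.   ]
slide_box [233.  196.6] 0.53 [0.633 0.146 0.   ]
slide_box_label [321.  262.5] 0.82 [ 0.399 -0.148  0.   ]
rack [237.8 201.7] 0.62 [0.614 0.13  0.   ]
rack [319.6 247.9] 0.56 [ 0.448 -0.145  0.   ]
rack_slot [234.  196.5] 0.8 [0.633 0.143 0.   ]
row_1 [240.9 201.2] 0.84 [0.616 0.119 0.   ]
row_1 [228.6 199.8] 0.8 [0.622 0.161 0.   ]
row_1 [173.9 190.1] 0.73 [0.662 0.351 0.   ]
row_1 [254.7 197.7] 0.72 [0.627 0.071 0.   ]
row_1 [247.1 145.7] 0.72 [0.809 0.094 0.   ]
row_1 [216.8 206.2] 0.6 [0.601 0.202 0.   ]Traceback (most recent call last):
  File "<stdin>", line 5, in <module>
ValueError: it knows: dish, jar, magnifier, rack, rack_slot, row, slide_box, slide_box_label
```

Run:
```python
from h import *
im,d=optics.get_image('top')
print(arm.observe()['clock'])
crop=cv2.resize(im[150:275,190:345,::-1],None,fx=5,fy=4.8,interpolation=cv2.INTER_CUBIC)
crop=cv2.convertScaleAbs(crop,alpha=1.5); cv2.imwrite('pics/crop.png',crop)
m=np.zeros(d.shape,bool); m[215:275,295:345]=1
P=cloud('top',d,m); T=P[(P[:,2]>0.07)]
print('loose',len(T),T.mean(0),np.percentile(T[:,2],[5,50,95]), cv2.minAreaRect((T[:,:2]*1000).astype(np.float32)))
m=np.zeros(d.shape,bool); m[165:230,195:290]=1
P=cloud('top',d,m); T=P[(P[:,2]>0.085)]
print('row',len(T),np.percentile(T[:,2],[5,50,95]), cv2.minAreaRect((T[:,:2]*1000).astype(np.float32)))
```

```text
0.5
loose 405 [ 0.4572617  -0.15187405  0.08936455] [0.08265917 0.08972283 0.09557438] ((457.1820983886719, -152.40167236328125), (34.906089782714844, 120.66029357910156), 72.74888610839844)
row 1557 [0.0863116  0.09240744 0.09901274] ((628.549072265625, 107.14976501464844), (136.036865234375, 239.21551513671875), 6.102477073669434)
```

View pics/crop.png

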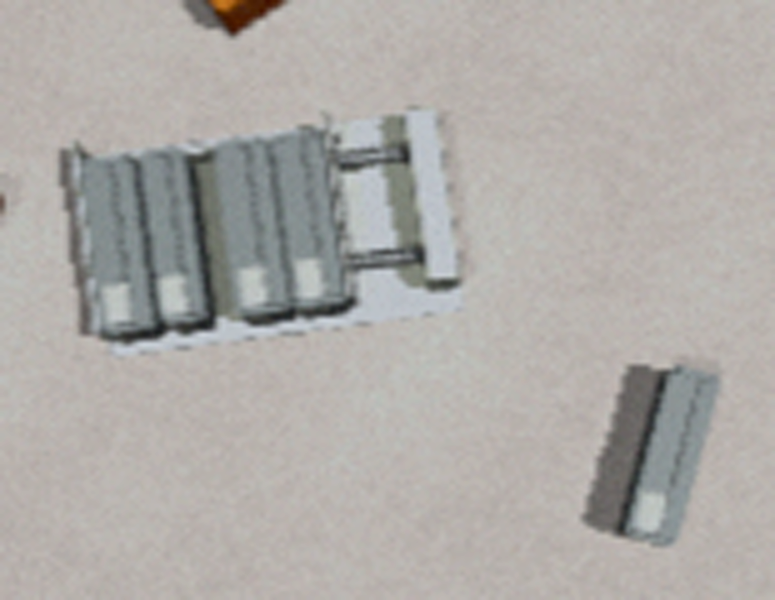

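```bash
cat >> h.py <<'E'
def goal(pos,yaw,flip=False,pitch=0):
    """tool x down; tool z (jaw) along world dir yaw+90deg (flip: opposite)"""
    a=np.radians(yaw+90+(180 if flip else 0)); z=np.array([np.cos(a),np.sin(a),0]); x=np.array([0,0,-1.]); y=np.cross(z,x)
    return np.array(pos,float),np.stack([x,y,z],1)
def delta(st,g):
    R0=rot(st['ee_rot']);p0=np.array(st['position'])
    return np.round(R0.T@(g[0]-p0)*1000,1).tolist(),np.round(np.degrees(R.from_matrix(R0.T@g[1]).as_rotvec()),2).tolist()
def show(st):
    Rm=rot(st['ee_rot']); z=Rm[:,2]; print('t',round(st['clock'],2),'pos',np.round(np.array(st['position'])*1000,1),'xaxis',np.round(Rm[:,0],3),'jawyaw',round(np.degrees(np.arctan2(z[1],z[0]))-90,2),'F',np.round(st['force'],2),'M',np.round(st['ft_torque'],2),'w',round(st['width']*92,1),'q',np.round(st['joints'],2))
E
python3 - <<'E'
from h import *
st=arm.observe(); show(st); print(np.round(rot(st['ee_rot']),3))
g=goal([0.56,0.10,0.36],6); print(g[1]); print(delta(st,g))
E
```

```text
t 0.5 pos [ 144.2 -608.1  226.7] xaxis [-0.  0. -1.] jawyaw -166.67 F [-1.    0.02 -0.04] M [-0.   -0.04  0.04] w 92.0 q [ 1.24  0.43  0.02  1.57 -0.01  1.13 -0.08]
[[-0.     0.973  0.231]
 [ 0.     0.231 -0.973]
 [-1.    -0.    -0.   ]]
[[ 0.         -0.9945219  -0.10452846]
 [ 0.         -0.10452846  0.9945219 ]
 [-1.         -0.          0.        ]]
([-133.3, 567.9, -593.1], [-172.67, -0.0, -0.0])
```

Run:
```python
from h import *
st=arm.observe()
g=goal([0.565,0.10,0.34],6,True); print(delta(st,g))
```

```text
([-113.3, 572.8, -592.0], [7.33, -0.0, 0.0])
```

send_rows(rows=[[[-113, 573, -592, 7.3, 0, 0, 100], [-113, 573, -592, 7.3, 0, 0, 100], [-113, 573, -592, 7.3, 0, 0, 100], [-113, 573, -592, 7.3, 0, 0, 100], [-113, 573, -592, 7.3, 0, 0, 100], [-113, 573, -592, 7.3, 0, 0, 100], [-113, 573, -592, 7.3, 0, 0, 100], [-113, 573, -592, 7.3, 0, 0, 100]]])

```text
clock: 1.3
position: [0.3473, -0.2657, 0.2817]
ee_rot: [1.131, 1.256, -1.131]
force: [1.2, -0.5, -0.3]
width: 1.003
```

Run:
```python
from h import *
st=arm.observe(); show(st)
g=goal([0.565,0.10,0.34],6,True); print(delta(st,g))
```

```text
t 1.3 pos [ 347.3 -265.7  281.7] xaxis [ 0.001 -0.001 -1.   ] jawyaw -173.98 F [ 1.18 -0.48 -0.31] M [-0.05 -0.03  0.04] w 92.2 q [ 0.7   0.09 -0.18  1.9   0.02  1.15 -0.96]
([-58.4, 254.9, -340.8], [0.02, 0.05, -0.04])
```

send_rows(rows=[[[-58, 255, -341, 0, 0, 0, 100], [-58, 255, -341, 0, 0, 0, 100], [-58, 255, -341, 0, 0, 0, 100], [-58, 255, -341, 0, 0, 0, 100], [-58, 255, -341, 0, 0, 0, 100], [-58, 255, -341, 0, 0, 0, 100], [-58, 255, -341, 0, 0, 0, 100], [-58, 255, -341, 0, 0, 0, 100]]])

```text
clock: 2.1
position: [0.5501, 0.0747, 0.3356]
ee_rot: [1.132, 1.256, -1.131]
force: [0.4, -0.1, 0.4]
width: 0.999
```

Run:
```python
from h import *
st=arm.observe(); show(st)
im,d=optics.get_image('wrist'); cv2.imwrite('pics/w1.png',im[:,:,::-1]); np.savez('w1.npz',im=im,d=d,pos=st['position'],ee_rot=st['ee_rot'])
for t in ['rack','rack_slot']:
  for r in finder.place_of('wrist',t)[:3]:
    print(t,np.round(r['xy'],1),round(r['confidence'],2),np.round(onz('wrist',[r['xy']],0.0,st)[0],4))
```

```text
t 2.1 pos [550.1  74.7 335.6] xaxis [ 0.001 -0.    -1.   ] jawyaw -174.0 F [ 0.39 -0.1   0.37] M [-0.02  0.02 -0.02] w 91.9 q [ 0.13  0.29 -0.47  1.54  0.14  1.34 -1.83]
rack [245.  106.4] 0.68 [0.6227 0.1396 0.    ]
rack_slot [242.8 109.5] 0.55 [0.6181 0.1425 0.    ]
```

View pics/w1.png

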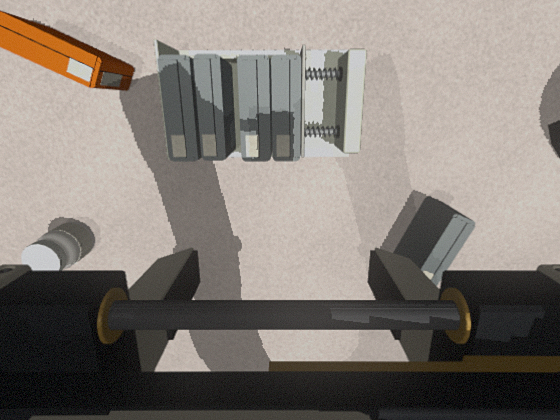

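Run:
```python
from h import *
f=np.load('w1.npz'); st={'position':f['pos'],'ee_rot':f['ee_rot']}; im=f['im'];d=f['d']
m=np.zeros(d.shape,bool); m[35:170,150:370]=1
P=cloud('wrist',d,m,st)
B=P[P[:,2]<0.01]; print('base z',np.percentile(B[:,2]*1000,[5,50,95]))
T=P[P[:,2]>0.084]; print('top z',np.percentile(T[:,2]*1000,[5,50,95]))
H=P[(P[:,2]>0.074)&(P[:,1]<-0.0)]; print('housing',len(H),np.percentile(H[:,2],[5,50,95])*1000,cv2.minAreaRect((H[:,:2]*1000).astype(np.float32)))
T=T[T[:,1]>-.0]
r=cv2.minAreaRect((T[:,:2]*1000).astype(np.float32)); print('row',r)
big=cv2.resize(im[35:170,145:375,::-1],None,fx=3.4,fy=3.4,interpolation=cv2.INTER_CUBIC); cv2.imwrite('pics/w1z.png',cv2.convertScaleAbs(big,alpha=1.4))
# orthographic raster of top view: rectified at z=93mm and z=0.081
def ortho(z,cx=0.62,cy=0.09,s=0.0004,n=(600,780)):
    r,c=np.mgrid[:n[0],:n[1]]; X=cx+(n[0]/2-r)*s; Y=cy+(n[1]/2-c)*s
    uv=proj('wrist',np.stack([X.ravel(),Y.ravel(),np.full(X.size,z)],1),st).astype(np.float32).reshape(n[0],n[1],2)
    return cv2.remap(im[:,:,::-1],uv[...,0],uv[...,1],cv2.INTER_CUBIC)
o=ortho(0.093); cv2.imwrite('pics/o93.png',cv2.convertScaleAbs(o,alpha=1.4))
```

```text
base z [-1.74608032  0.25943971  3.61136243]
top z [90.31590452 92.58415881 93.97781262]
housing 851 [78.66099611 80.4093663  81.81240058] ((641.6678466796875, -7.824972152709961), (119.83333587646484, 15.7765531539917), 0.09910357743501663)
row ((626.6493530273438, 145.31787109375), (136.74160766601562, 171.58694458007812), 6.028107166290283)
```

View pics/o93.png

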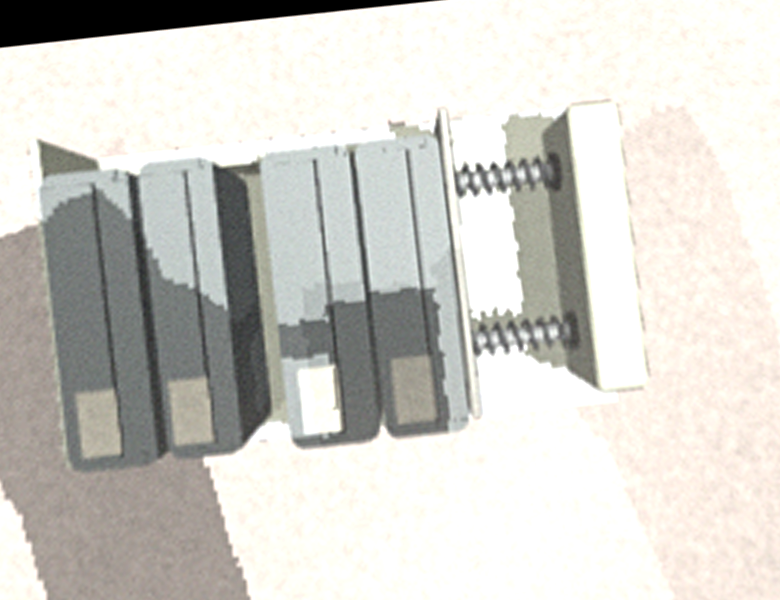

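View pics/w1z.png

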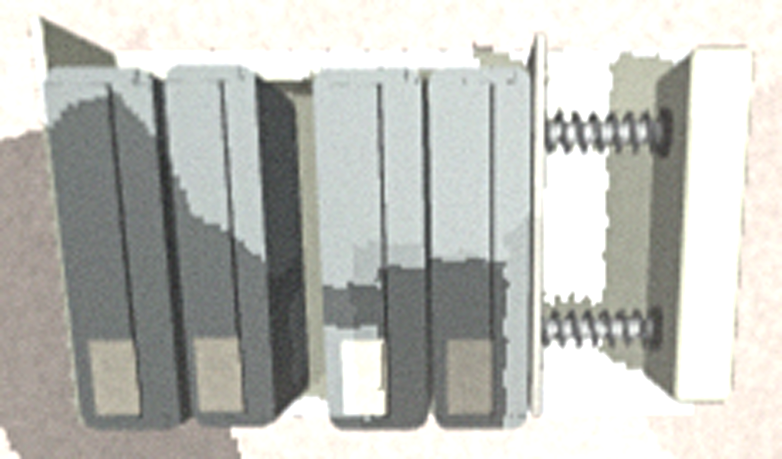

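Run:
```python
from h import *
f=np.load('w1.npz'); st={'position':f['pos'],'ee_rot':f['ee_rot']}; im=f['im'];d=f['d']
m=np.zeros(d.shape,bool); m[25:180,140:400]=1
P=cloud('wrist',d,m,st)
c0=np.array([0.625,0.143])
for yaw in [5,5.5,6,6.5,7]:
    a=np.radians(yaw); Rm=np.array([[np.cos(a),-np.sin(a)],[np.sin(a),np.cos(a)]])
    Q=(P[:,:2]-c0)@Rm*1000
    H=Q[(P[:,2]>0.074)&(P[:,2]<0.088)&(Q[:,1]<-120)]
    T=Q[(P[:,2]>0.088)]; 
    print(yaw,'H y',np.percentile(H[:,1],[2,10,50,90,98]).round(1),'x',np.percentile(H[:,0],[1,99]).round(1),'T y',np.percentile(T[:,1],[.3,99.7]).round(1),'x',np.percentile(T[:,0],[1,99]).round(1))
a=np.radians(6.0); Rm=np.array([[np.cos(a),-np.sin(a)],[np.sin(a),np.cos(a)]])
n=(560,790);s=0.0003
r,c=np.mgrid[:n[0],:n[1]]; X=(n[0]/2-r)*s; Y=(n[1]/2-c)*s
for z in (0.093,0.0815):
  XY=np.stack([X.ravel(),Y.ravel()-(0 if z>.09 else .05)],1)@Rm.T+c0
  uv=proj('wrist',np.c_[XY,np.full(X.size,z)],st).astype(np.float32).reshape(n[0],n[1],2)
  o=cv2.remap(im[:,:,::-1],uv[...,0],uv[...,1],cv2.INTER_CUBIC)
  o=cv2.convertScaleAbs(o,alpha=1.5)
  for k in range(-110,120,10):
    q=int(n[1]/2-k/1000/s)
    if 0<=q<n[1]: cv2.line(o,(q,0),(q,10 if k%50 else 25),(0,0,255),1)
  for k in range(-80,80,10):
    q=int(n[0]/2-k/1000/s); cv2.line(o,(0,q),(10 if k else 25,q),(0,0,255),1)
  cv2.imwrite(f'pics/oo{int(z*1000)}.png',o)
```

```text
5 H y [-153.9 -151.6 -142.7 -134.  -132.3] x [-54.1  62.5] T y [-78.3  82.6] x [-64.8  53.5]
5.5 H y [-153.8 -151.7 -142.8 -134.  -132.5] x [-55.3  61.3] T y [-78.1  82.5] x [-64.7  53.5]
6 H y [-153.8 -151.8 -142.8 -134.1 -132.8] x [-56.6  60. ] T y [-77.9  82.5] x [-64.9  53.2]
6.5 H y [-153.8 -151.8 -142.9 -134.1 -132.8] x [-57.9  58.8] T y [-78.   82.5] x [-64.7  53.4]
7 H y [-153.9 -151.8 -142.9 -134.1 -132.7] x [-59.1  57.6] T y [-78.1  82.6] x [-64.8  53.4]
```

View pics/oo93.png

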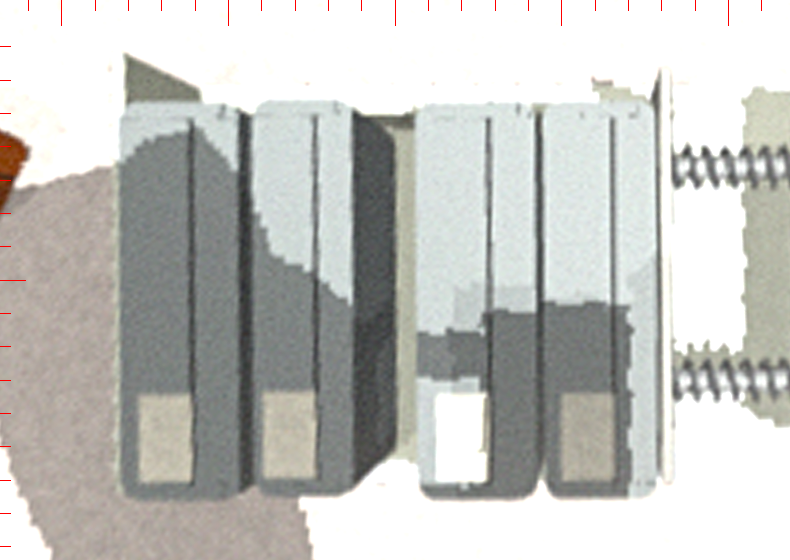

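View pics/oo81.png

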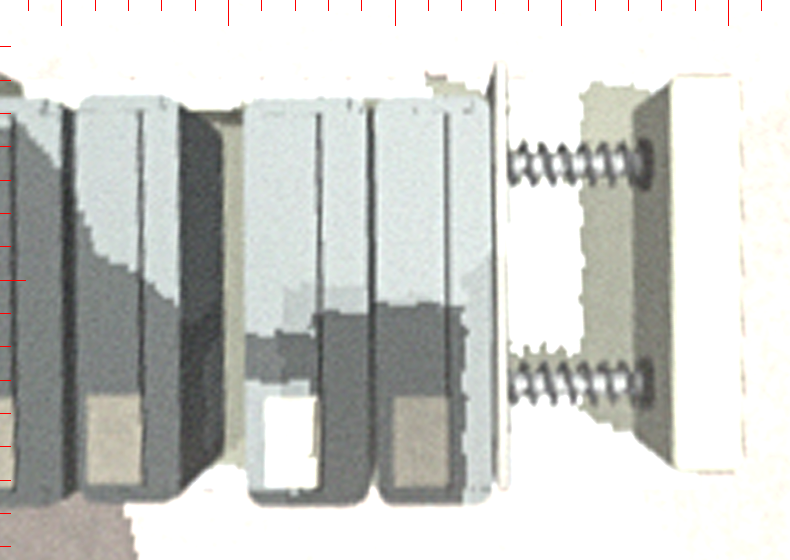

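Run:
```python
from h import *
st=arm.observe()
print(delta(st,goal([0.41,-0.137,0.28],-17.3,True)))
```

```text
([54.6, -162.9, 197.3], [23.66, -0.11, 0.01])
```

send_rows(rows=[[[55, -163, 197, 23.7, 0, 0, 100], [55, -163, 197, 23.7, 0, 0, 100], [55, -163, 197, 23.7, 0, 0, 100], [55, -163, 197, 23.7, 0, 0, 100], [55, -163, 197, 23.7, 0, 0, 100], [55, -163, 197, 23.7, 0, 0, 100], [55, -163, 197, 23.7, 0, 0, 100], [55, -163, 197, 23.7, 0, 0, 100]]])

```text
clock: 3.05
position: [0.4084, -0.1395, 0.2805]
ee_rot: [1.433, 1.047, -1.432]
force: [0.2, 0.5, -0.1]
width: 0.999
```

Run:
```python
from h import *
st=arm.observe(); show(st)
im,d=optics.get_image('wrist'); cv2.imwrite('pics/w2.png',im[:,:,::-1]); np.savez('w2.npz',im=im,d=d,pos=st['position'],ee_rot=st['ee_rot'])
P=cloud('wrist',d,np.ones(d.shape,bool),st)
T=P[(P[:,2]>0.083)&(P[:,2]<0.1)&(np.abs(P[:,0]-.457)<.1)&(np.abs(P[:,1]+.152)<.08)]
print(len(T),np.percentile(T[:,2],[5,50,95]),cv2.minAreaRect((T[:,:2]*1000).astype(np.float32)))
c0=np.array([0.457,-0.152]); a=np.radians(-17.3); Rm=np.array([[np.cos(a),-np.sin(a)],[np.sin(a),np.cos(a)]])
Q=(T[:,:2]-c0)@Rm*1000
print(np.percentile(Q[:,1],[1,99]),np.percentile(Q[:,0],[1,99]))
n=(560,500);s=0.0003
r,c=np.mgrid[:n[0],:n[1]]; X=(n[0]/2-r)*s; Y=(n[1]/2-c)*s
XY=np.stack([X.ravel(),Y.ravel()],1)@Rm.T+c0
uv=proj('wrist',np.c_[XY,np.full(X.size,.09)],st).astype(np.float32).reshape(n[0],n[1],2)
o=cv2.convertScaleAbs(cv2.remap(im[:,:,::-1],uv[...,0],uv[...,1],cv2.INTER_CUBIC),alpha=1.5)
for k in range(-60,70,10):
    q=int(n[1]/2-k/1000/s); cv2.line(o,(q,0),(q,10 if k else 25),(0,0,255),1)
for k in range(-80,80,10):
    q=int(n[0]/2-k/1000/s); cv2.line(o,(0,q),(10 if k else 25,q),(0,0,255),1)
cv2.imwrite('pics/ob.png',o)
```

```text
t 3.05 pos [ 408.4 -139.5  280.5] xaxis [ 0.001  0.    -1.   ] jawyaw -197.68 F [ 0.24  0.54 -0.11] M [ 0.06 -0.03  0.  ] w 91.9 q [ 0.47  0.09 -0.28  1.91  0.03  1.15 -1.7 ]
3724 [0.08815615 0.0896439  0.09091955] ((458.4366455078125, -150.46905517578125), (33.26885223388672, 119.53153228759766), 73.04947662353516)
[-14.73646963  18.11954816] [-57.39474072  59.47088358]
```

View pics/ob.png

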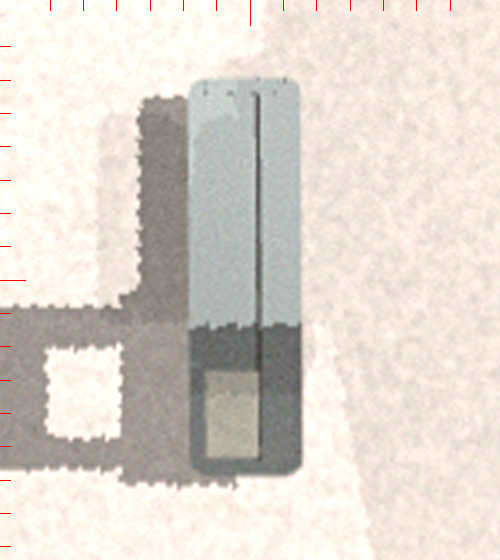

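View pics/w2.png

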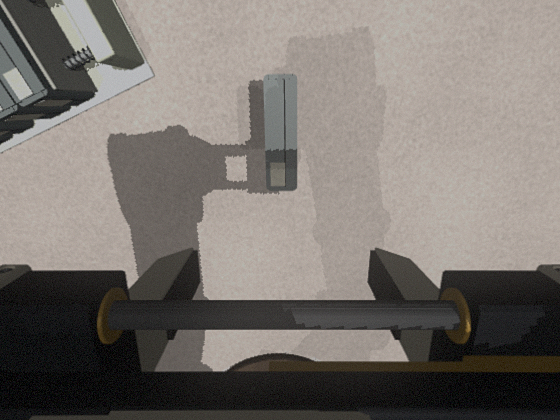

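Run:
```python
from h import *
st=arm.observe()
print(delta(st,goal([0.4345,-0.1432,0.12],-17.1,True)),delta(st,goal([0.4345,-0.1432,0.04],-17.1,True)))
```

```text
([160.6, 25.6, -3.6], [-0.49, -0.03, -0.06]) ([240.6, 25.5, -3.6], [-0.49, -0.03, -0.06])
```

send_rows(rows=[[[160, 25.5, -3.6, -0.5, 0, 0, 100], [160, 25.5, -3.6, -0.5, 0, 0, 100], [160, 25.5, -3.6, -0.5, 0, 0, 100], [160, 25.5, -3.6, -0.5, 0, 0, 100], [200, 25.5, -3.6, -0.5, 0, 0, 100], [240.5, 25.5, -3.6, -0.5, 0, 0, 100], [240.5, 25.5, -3.6, -0.5, 0, 0, 35], [240.5, 25.5, -3.6, -0.5, 0, 0, 25]]], grip_force=20)

```text
clock: 3.9
position: [0.4342, -0.1437, 0.0408]
ee_rot: [1.426, 1.053, -1.426]
force: [1.2, -0.5, 1.3]
width: 0.874
```

send_rows(rows=[[[0, 0, 0, 0, 0, 0, 20], [0, 0, 0, 0, 0, 0, 20], [0, 0, 0, 0, 0, 0, 20], [0, 0, 0, 0, 0, 0, 20], [0, 0, 0, 0, 0, 0, 20], [0, 0, 0, 0, 0, 0, 20], [0, 0, 0, 0, 0, 0, 20], [0, 0, 0, 0, 0, 0, 20]]], grip_force=60)

```text
clock: 4.7
position: [0.4334, -0.1444, 0.0397]
ee_rot: [1.426, 1.052, -1.427]
force: [-1.2, 0.0, 5.3]
width: 0.366
```

Run:
```python
from h import *
st=arm.observe(); show(st)
```

```text
t 4.7 pos [ 433.4 -144.4   39.7] xaxis [ 0. -0. -1.] jawyaw -197.17 F [-1.22  0.    5.32] M [ 0.05  0.24 -0.02] w 33.7 q [ 0.39  0.45 -0.23  2.15  0.19  0.56 -1.86]
```

```bash
cat >> h.py <<'E'
O=np.array([0.6195,0.1424]); RY=6.0; OFF=25.7; ZB=0.0397
def uv_(t): a=np.radians(t); return np.array([np.cos(a),np.sin(a)]),np.array([-np.sin(a),np.cos(a)])
def boxgoal(C,th,bot):  # C mm rack frame, th deg, bottom height mm
    u,n=uv_(th); t=np.array(C)-OFF*u
    a=np.radians(RY); Rm=np.array([[np.cos(a),-np.sin(a)],[np.sin(a),np.cos(a)]])
    p=O+Rm@t/1000
    return goal([p[0],p[1],ZB+bot/1000],RY+th,True)
def fromA(A,th): u,n=uv_(th); return np.array(A)-55*u+12*n
def boxnow(st):
    Rm0=rot(st['ee_rot']); z=-Rm0[:,2]; th=np.degrees(np.arctan2(z[1],z[0]))-90-RY
    a=np.radians(RY); Rm=np.array([[np.cos(a),-np.sin(a)],[np.sin(a),np.cos(a)]])
    u,n=uv_(th); C=(Rm.T@(np.array(st['position'])[:2]-O))*1000+OFF*u
    F=Rm.T@np.array(st['force'])[:2]
    A=C+55*u-12*n; B=A+24*n
    print('t',round(st['clock'],2),'C',C.round(1),'th',round(th,2),'bot',round((st['position'][2]-ZB)*1000,1),'A',A.round(1),'B',B.round(1),'F_rack',F.round(1),'Fz',round(st['force'][2],1),'M',np.round(st['ft_torque'],2),'w',round(st['width']*92,1))
E
python3 - <<'E'
from h import *
st=arm.observe(); boxnow(st)
print(delta(st,goal([.4334,-.1444,.14],-17.1,True)))
C=fromA([-85,2],30); print(C)
print(delta(st,boxgoal(C,30,100)))
E
```

```text
t 4.7 C [-191.5 -275.8] th -23.17 bot 0.0 A [-145.6 -308.5] B [-136.2 -286.4] F_rack [-1.2  0.1] Fz 5.3 M [ 0.05  0.24 -0.02] w 33.7
([-100.3, 0.0, 0.1], [-0.07, 0.01, -0.0])
[-138.63139721  -15.10769515]
([-100.0, -43.7, -239.9], [-53.17, 0.01, 0.0])
```

send_rows(rows=[[[-50, 0, 0, 0, 0, 0, 20], [-100, 0, 0, -5, 0, 0, 20], [-100, -43.7, -239.9, -53.2, 0, 0, 20], [-100, -43.7, -239.9, -53.2, 0, 0, 20], [-100, -43.7, -239.9, -53.2, 0, 0, 20], [-100, -43.7, -239.9, -53.2, 0, 0, 20], [-100, -43.7, -239.9, -53.2, 0, 0, 20], [-100, -43.7, -239.9, -53.2, 0, 0, 20]]])

```text
clock: 5.5
position: [0.4624, 0.1052, 0.1399]
ee_rot: [0.727, 1.448, -0.72]
force: [-0.1, -0.8, -3.1]
width: 0.365
```

Run:
```python
from h import *
st=arm.observe(); boxnow(st); show(st)
print(delta(st,boxgoal(fromA([-85,2],30),30,80)))
print(delta(st,boxgoal(fromA([-80,1],30),30,5)))
im,d=optics.get_image('wrist'); cv2.imwrite('pics/w3.png',im[:,:,::-1])
```

```text
t 5.5 C [-138.1   -7.4] th 30.87 bot 100.2 A [-84.7  10.6] B [-97.   31.2] F_rack [-0.2 -0.7] Fz -3.1 M [-0.12  0.01  0.02] w 33.6
t 5.5 pos [462.4 105.2 139.9] xaxis [ 0.001  0.004 -1.   ] jawyaw -143.13 F [-0.13 -0.76 -3.14] M [-0.12  0.01  0.02] w 33.6 q [ 0.13  0.36 -0.58  2.    0.25  0.85 -1.52]
([20.2, -4.5, 6.0], [0.87, -0.16, -0.2])
([95.2, -1.0, 9.7], [0.87, -0.16, -0.2])
```

View pics/w3.png

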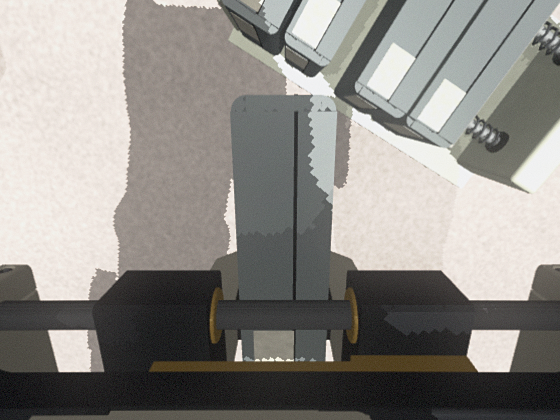

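Run:
```python
from h import *
st=arm.observe(); boxnow(st)
print(delta(st,boxgoal(fromA([-80,1],30),30,5)))
```

```text
t 5.55 C [-138.9  -11. ] th 30.94 bot 99.6 A [-85.6   7. ] B [-97.9  27.6] F_rack [-0.  -0.8] Fz -3.4 M [-0.18  0.07 -0.  ] w 33.8
([94.6, 1.9, 6.8], [0.94, -0.09, -0.03])
```

send_rows(rows=[[[30, 3.8, 3.4, 0, 0, 0, 20], [60, 3.8, 3.4, 0, 0, 0, 20], [85, 3.8, 3.4, 0, 0, 0, 20], [95, 3.8, 3.4, 0, 0, 0, 20], [95, 3.8, 3.4, 0, 0, 0, 20], [95, 3.8, 3.4, 0, 0, 0, 20], [95, 3.8, 3.4, 0, 0, 0, 20], [95, 3.8, 3.4, 0, 0, 0, 20]]])

```text
clock: 6.35
position: [0.4682, 0.0974, 0.0456]
ee_rot: [0.736, 1.441, -0.734]
force: [-0.6, -0.7, -3.8]
width: 0.37
```

Run:
```python
from h import *
st=arm.observe(); boxnow(st); show(st)
f=np.load('w1.npz')
st=arm.observe(); im,d=optics.get_image('wrist'); cv2.imwrite('pics/w4.png',im[:,:,::-1]); np.savez('w4.npz',im=im,d=d,pos=st['position'],ee_rot=st['ee_rot'])
```

```text
t 6.35 C [-132.9  -16.1] th 30.01 bot 5.9 A [-79.2   1. ] B [-91.2  21.8] F_rack [-0.7 -0.7] Fz -3.8 M [-0.05  0.06 -0.02] w 34.1
t 6.35 pos [468.2  97.4  45.6] xaxis [ 0.002  0.    -1.   ] jawyaw -143.99 F [-0.62 -0.73 -3.79] M [-0.05  0.06 -0.02] w 34.1 q [ 0.06  0.5  -0.49  2.09  0.39  0.64 -1.64]
```

View pics/w4.png

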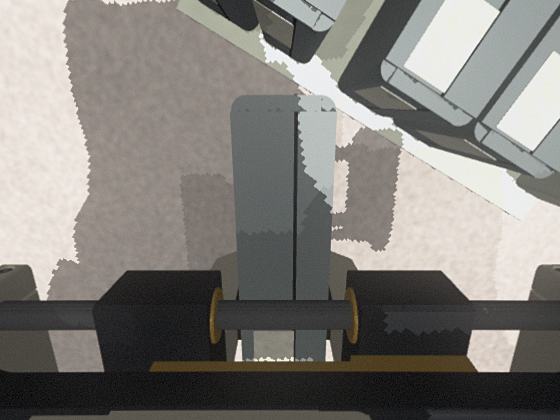

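```bash
cat >> h.py <<'E'
def orthorack(fn,out,z=0.093,cx=-60,cy=0,s=0.3,n=(560,640),cam='wrist'):
    f=np.load(fn); st={'position':f['pos'],'ee_rot':f['ee_rot']}; im=f['im']
    a=np.radians(RY); Rm=np.array([[np.cos(a),-np.sin(a)],[np.sin(a),np.cos(a)]])
    r,c=np.mgrid[:n[0],:n[1]]; X=cx+(n[0]/2-r)*s; Y=cy+(n[1]/2-c)*s
    XY=np.stack([X.ravel(),Y.ravel()],1)/1000@Rm.T+O
    uv=proj(cam,np.c_[XY,np.full(X.size,z)],st).astype(np.float32).reshape(n[0],n[1],2)
    o=cv2.convertScaleAbs(cv2.remap(im[:,:,::-1],uv[...,0],uv[...,1],cv2.INTER_CUBIC),alpha=1.3)
    for k in range(-100,101,10):
        q=int(n[1]/2-(k-cy)/s); cv2.line(o,(q,0),(q,10 if k else 30),(0,0,255),1)
    for k in range(-150,100,10):
        q=int(n[0]/2-(k-cx)/s); cv2.line(o,(0,q),(30 if k in(0,-60) else 10,q),(0,0,255),1)
    cv2.imwrite(out,o)
E
python3 - <<'E'
from h import *
orthorack('w4.npz','pics/o4.png')
E
```

```text
(no output)
```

View pics/o4.png

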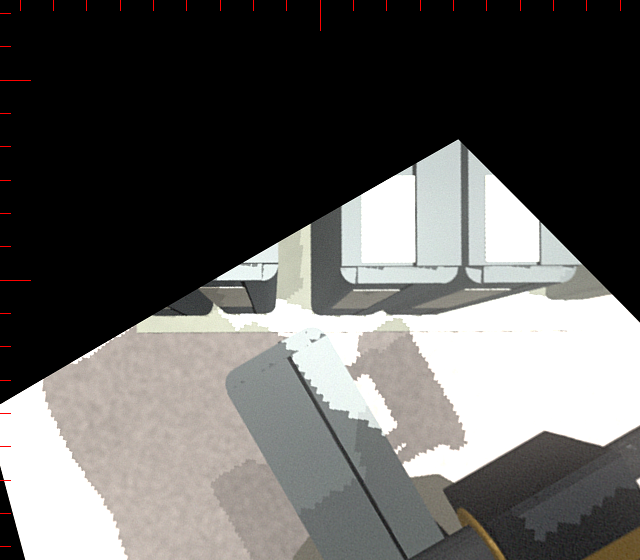

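send_rows(rows=[[[0, 6, 3.5, 0, 0, 0, 20], [0, 12, 7, 0, 0, 0, 20], [0, 17, 10, 0, 0, 0, 20], [0, 17, 10, 0, 0, 0, 20], [0, 17.5, 11.4, 0, 0, 0, 20], [0, 18, 12.7, 0, 0, 0, 20], [0, 18, 12.7, 0, 0, 0, 20], [0, 18, 12.7, 0, 0, 0, 20]]])

```text
clock: 7.2
position: [0.4893, 0.0975, 0.0445]
ee_rot: [0.735, 1.443, -0.735]
force: [-0.4, 1.3, -2.0]
width: 0.368
```

Run:
```python
from h import *
boxnow(arm.observe())
```

```text
t 7.2 C [-111.9  -18.1] th 30.03 bot 4.8 A [-58.3  -1. ] B [-70.3  19.8] F_rack [-0.2  1.4] Fz -2.0 M [-0.02 -0.01 -0.01] w 33.8
```

send_rows(rows=[[[0, 0, 1, 0, 0, 0, 20], [0, -0.1, 2, 0, 0, 0, 20], [0, -0.2, 3, 0, 0, 0, 20], [0, -0.3, 4.5, 0, 0, 0, 20], [0, -0.3, 4.5, 0, 0, 0, 20], [0, -0.3, 4.5, 0, 0, 0, 20], [0, -0.3, 4.5, 0, 0, 0, 20], [0, -0.3, 4.5, 0, 0, 0, 20]]])

```text
clock: 8.0
position: [0.492, 0.0938, 0.0446]
ee_rot: [0.735, 1.443, -0.735]
force: [-0.8, -0.3, -2.5]
width: 0.371
```

Run:
```python
from h import *
boxnow(arm.observe())
```

```text
t 8.0 C [-109.7  -22.1] th 30.03 bot 4.9 A [-56.  -5.] B [-68.1  15.8] F_rack [-0.8 -0.2] Fz -2.5 M [-0.06  0.08 -0.02] w 34.1
```

send_rows(rows=[[[0, 0.1, 1, 0, 0, 0, 20], [0, 0.3, 2, 0, 0, 0, 20], [0, 0.5, 3.5, 0, 0, 0, 20], [0, 0.6, 5, 0, 0, 0, 20], [0, 0.6, 5, 0, 0, 0, 20], [0, 0.6, 5, 0, 0, 0, 20], [0, 0.6, 5, 0, 0, 0, 20], [0, 0.6, 5, 0, 0, 0, 20]]])

```text
clock: 8.8
position: [0.4938, 0.0911, 0.0442]
ee_rot: [0.733, 1.446, -0.734]
force: [-4.3, 4.5, -2.4]
width: 0.368
```

Run:
```python
from h import *
boxnow(arm.observe())
```

```text
t 8.8 C [-108.1  -24.9] th 30.16 bot 4.5 A [-54.5  -7.7] B [-66.6  13.1] F_rack [-3.9  4.9] Fz -2.4 M [0.79 1.11 0.39] w 33.8
```

send_rows(rows=[[[0, -0.3, 1, 0, 0, 0, 20], [0, -0.6, 2, 0, 0, 0, 20], [0, -0.9, 3, 0, 0, 0, 20], [0, -1.1, 4, 0, 0, 0, 20], [0, -1.1, 4, 0, 0, 0, 20], [0, -1.1, 4, 0, 0, 0, 20], [0, -1.1, 4, 0, 0, 0, 20], [0, -1.1, 4, 0, 0, 0, 20]]])

```text
clock: 9.6
position: [0.4944, 0.0878, 0.044]
ee_rot: [0.732, 1.447, -0.733]
force: [-7.7, 5.4, -3.2]
width: 0.371
```

Run:
```python
from h import *
st=arm.observe();boxnow(st)
im,d=optics.get_image('wrist'); cv2.imwrite('pics/w5.png',im[:,:,::-1]); np.savez('w5.npz',im=im,d=d,pos=st['position'],ee_rot=st['ee_rot'])
orthorack('w5.npz','pics/o5.png')
```

```text
t 9.6 C [-107.9  -28.3] th 30.22 bot 4.3 A [-54.3 -11. ] B [-66.4   9.7] F_rack [-7.1  6.1] Fz -3.2 M [1.22 1.51 0.61] w 34.1
```

View pics/o5.png

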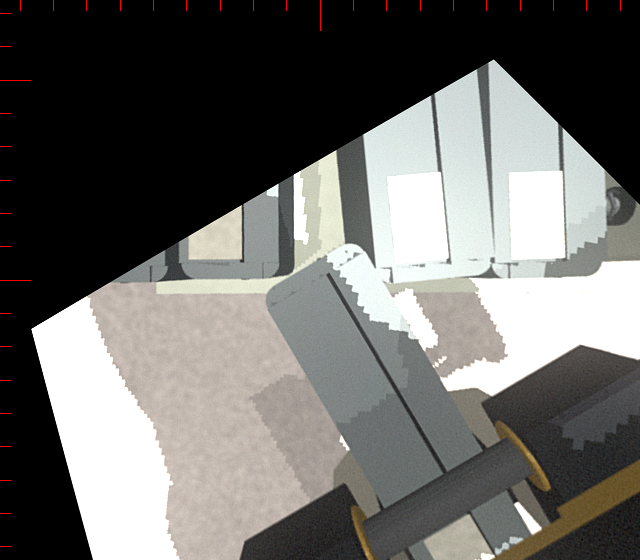

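```bash
cat >> h.py <<'E'
def step(C0,t0,b0,C1,t1,b1):
    g0=boxgoal(C0,t0,b0); g1=boxgoal(C1,t1,b1)
    sh=g0[1].T@(g1[0]-g0[0])*1000; rv=np.degrees(R.from_matrix(g0[1].T@g1[1]).as_rotvec())
    return sh.round(1).tolist(),rv.round(1).tolist()
E
python3 - <<'E'
from h import *
C0=fromA([-52,-13],30)
for A,t in [((-51.7,-13),25),((-51.3,-13),20)]:
    print(A,t,step(C0,30,5,fromA(A,t),t,5))
E
```

```text
(-51.7, -13) 25 ([0.0, 1.6, -6.8], [5.0, 0.0, 0.0])
(-51.3, -13) 20 ([0.0, 3.9, -13.5], [10.0, 0.0, 0.0])
```

send_rows(rows=[[[0, 0.4, -1.7, 1.3, 0, 0, 20], [0, 0.8, -3.4, 2.5, 0, 0, 20], [0, 1.2, -5.1, 3.8, 0, 0, 20], [0, 1.6, -6.8, 5, 0, 0, 20], [0, 2.2, -8.5, 6.3, 0, 0, 20], [0, 2.8, -10.2, 7.5, 0, 0, 20], [0, 2.8, -10.2, 7.5, 0, 0, 20], [0, 2.8, -10.2, 7.5, 0, 0, 20]]])

```text
clock: 10.45
position: [0.4915, 0.0976, 0.0442]
ee_rot: [0.833, 1.408, -0.834]
force: [-4.7, 5.8, -3.3]
width: 0.368
```

Run:
```python
from h import *
boxnow(arm.observe())
C0=fromA([-51.5,-13],22.5)
for A,t in [((-51.5,-13),16),((-51.3,-13),15)]:
    print(A,t,step(C0,22.5,5,fromA(A,t),t,5))
```

```text
t 10.45 C [-108.3  -21.3] th 22.68 bot 4.5 A [-52.9 -11.2] B [-62.2  11. ] F_rack [-4.1  6.2] Fz -3.3 M [1.07 1.2  0.48] w 33.9
(-51.5, -13) 16 ([0.0, 1.9, -9.1], [6.5, 0.0, 0.0])
(-51.3, -13) 15 ([0.0, 2.4, -10.4], [7.5, 0.0, 0.0])
```

Good; keep straightening.

send_rows(rows=[[[0, 0.4, -1.7, 1.3, 0, 0, 20], [0, 0.8, -3.4, 2.5, 0, 0, 20], [0, 1.2, -5.2, 3.8, 0, 0, 20], [0, 1.6, -6.9, 5, 0, 0, 20], [0, 2.0, -8.6, 6.3, 0, 0, 20], [0, 2.4, -10.4, 7.5, 0, 0, 20], [0, 2.4, -10.4, 7.5, 0, 0, 20], [0, 2.4, -10.4, 7.5, 0, 0, 20]]])

```text
clock: 11.25
position: [0.4894, 0.1073, 0.0444]
ee_rot: [0.933, 1.363, -0.933]
force: [-3.4, 4.0, -3.9]
width: 0.366
```

Run:
```python
from h import *
boxnow(arm.observe())
C0=fromA([-51.3,-13],15)
for A,t in [((-51.3,-13),10),((-51.,-13),8)]:
    print(A,t,step(C0,15,5,fromA(A,t),t,5))
```

```text
t 11.25 C [-108.2  -14.6] th 15.14 bot 4.7 A [-52.  -11.8] B [-58.3  11.4] F_rack [-3.   4.4] Fz -3.9 M [1.16 1.01 0.46] w 33.7
(-51.3, -13) 10 ([0.0, 1.4, -7.0], [5.0, 0.0, 0.0])
(-51.0, -13) 8 ([0.0, 2.4, -9.7], [7.0, 0.0, 0.0])
```

send_rows(rows=[[[0, 0.4, -1.4, 1, 0, 0, 20], [0, 0.8, -2.8, 2, 0, 0, 20], [0, 1.2, -4.2, 3, 0, 0, 20], [0, 1.5, -5.5, 4, 0, 0, 20], [0, 1.9, -7.6, 5.5, 0, 0, 20], [0, 2.4, -9.7, 7, 0, 0, 20], [0, 2.4, -9.7, 7, 0, 0, 20], [0, 2.4, -9.7, 7, 0, 0, 20]]])

```text
clock: 12.05
position: [0.4888, 0.1165, 0.0445]
ee_rot: [1.026, 1.316, -1.026]
force: [-1.8, 3.8, -4.4]
width: 0.37
```

Run:
```python
from h import *
st=arm.observe();boxnow(st)
im,d=optics.get_image('wrist'); cv2.imwrite('pics/w6.png',im[:,:,::-1]); np.savez('w6.npz',im=im,d=d,pos=st['position'],ee_rot=st['ee_rot'])
orthorack('w6.npz','pics/o6.png')
```

```text
t 12.05 C [-107.2   -8.5] th 8.08 bot 4.8 A [-51.1 -12.7] B [-54.5  11.1] F_rack [-1.4  3.9] Fz -4.4 M [0.86 0.91 0.27] w 34.0
```

View pics/o6.png

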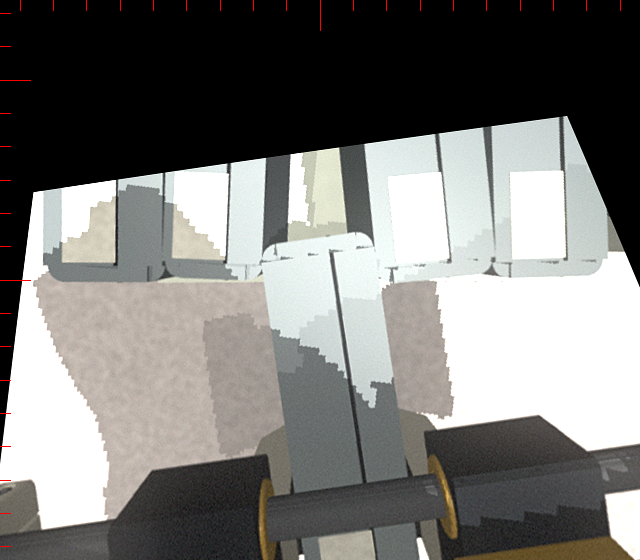

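Run:
```python
from h import *
C0=fromA([-51,-13],8)
for A,t in [((-48.5,-12.7),4),((-46,-12.4),1)]:
    print(A,t,step(C0,8,5,fromA(A,t),t,5))
```

```text
(-48.5, -12.7) 4 ([0.0, 3.6, -5.5], [4.0, 0.0, 0.0])
(-46, -12.4) 1 ([0.0, 7.1, -9.6], [7.0, 0.0, 0.0])
```

send_rows(rows=[[[0, 1.2, -1.8, 1.3, 0, 0, 20], [0, 2.4, -3.6, 2.6, 0, 0, 20], [0, 3.6, -5.5, 4, 0, 0, 20], [0, 5, -6.9, 5, 0, 0, 20], [0, 6, -8.2, 6, 0, 0, 20], [0, 7.1, -9.6, 7, 0, 0, 20], [0, 7.1, -9.6, 7, 0, 0, 20], [0, 7.1, -9.6, 7, 0, 0, 20]]])

```text
clock: 12.9
position: [0.493, 0.1267, 0.0444]
ee_rot: [1.117, 1.265, -1.119]
force: [-4.8, 0.2, -3.0]
width: 0.369
```

Run:
```python
from h import *
st=arm.observe();boxnow(st)
C0=fromA([-46,-12.4],1)
for A,t in [((-40,-12),0.),((-30,-12),0)]:
    print(A,t,fromA(A,t),step(C0,1,5,fromA(A,t),t,5))
```

```text
t 12.9 C [-101.7   -2. ] th 1.04 bot 4.7 A [-46.5 -13. ] B [-46.9  11. ] F_rack [-4.8  0.7] Fz -3.0 M [0.17 1.25 0.05] w 33.9
(-40, -12) 0.0 [-95.   0.] ([0.0, 6.2, -1.7], [1.0, 0.0, 0.0])
(-30, -12) 0 [-85.   0.] ([0.0, 16.2, -1.5], [1.0, 0.0, 0.0])
```

send_rows(rows=[[[0, 2, -0.4, 0.3, 0, 0, 20], [0, 4, -0.9, 0.6, 0, 0, 20], [0, 6.2, -1.5, 1, 0, 0, 20], [0, 8, -1.5, 1, 0, 0, 20], [0, 10, -1.5, 1, 0, 0, 20], [0, 12, -1.5, 1, 0, 0, 20], [0, 12, -1.5, 1, 0, 0, 20], [0, 12, -1.5, 1, 0, 0, 20]]])

```text
clock: 13.7
position: [0.5059, 0.1298, 0.0445]
ee_rot: [1.132, 1.256, -1.132]
force: [-0.6, -1.7, -5.7]
width: 0.365
```

Run:
```python
from h import *
st=arm.observe();boxnow(st)
```

```text
t 13.7 C [-88.6  -0.7] th -0.01 bot 4.8 A [-33.6 -12.7] B [-33.6  11.3] F_rack [-0.8 -1.6] Fz -5.7 M [-0.41  0.54 -0.21] w 33.6
```

send_rows(rows=[[[0, 4, 0, 0, 0, 0, 20], [0, 8, 0, 0, 0, 0, 20], [0, 12, 0, 0, 0, 0, 20], [0, 16, 0, 0, 0, 0, 20], [0, 20, 0, 0, 0, 0, 20], [0, 20, 0, 0, 0, 0, 20], [0, 20, 0, 0, 0, 0, 20], [0, 20, 0, 0, 0, 0, 20]]])

```text
clock: 14.5
position: [0.526, 0.132, 0.0446]
ee_rot: [1.132, 1.256, -1.131]
force: [3.2, -4.8, -6.2]
width: 0.367
```

Run:
```python
from h import *
st=arm.observe();boxnow(st)
```

```text
t 14.5 C [-68.4  -0.5] th -0.0 bot 4.9 A [-13.4 -12.5] B [-13.4  11.5] F_rack [ 2.6 -5.1] Fz -6.2 M [-0.9  -0.25 -0.16] w 33.7
```

send_rows(rows=[[[0, 0, 0.7, 0, 0, 0, 20], [0, 3, 1.4, 0, 0, 0, 20], [0, 6, 1.4, 0, 0, 0, 20], [0, 9, 1.4, 0, 0, 0, 20], [0, 12, 1.4, 0, 0, 0, 20], [0, 15, 1.4, 0, 0, 0, 20], [0, 15, 1.4, 0, 0, 0, 20], [0, 15, 1.4, 0, 0, 0, 20]]])

```text
clock: 15.3
position: [0.541, 0.1334, 0.0448]
ee_rot: [1.132, 1.257, -1.129]
force: [1.0, 3.2, -3.4]
width: 0.366
```

Run:
```python
from h import *
st=arm.observe();boxnow(st)
im,d=optics.get_image('wrist'); cv2.imwrite('pics/w7.png',im[:,:,::-1])
```

```text
t 15.3 C [-53.3  -0.7] th 0.07 bot 5.1 A [  1.7 -12.6] B [ 1.7 11.4] F_rack [1.4 3.1] Fz -3.4 M [ 0.56 -0.02  0.25] w 33.7
```

View pics/w7.png

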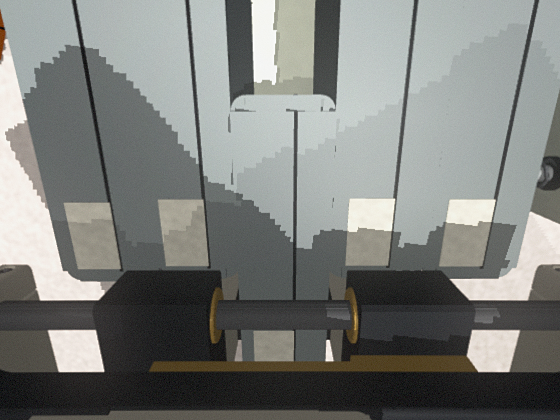

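send_rows(rows=[[[1, 0, 0, 0, 0, 0, 20], [1.7, 0, 0, 0, 0, 0, 20], [1.7, 0, 0, 0, 0, 0, 20], [1.7, 0, 0, 0, 0, 0, 38], [1.7, 0, 0, 0, 0, 0, 45], [1.7, 0, 0, 0, 0, 0, 60], [1.7, 0, 0, 0, 0, 0, 60], [1.7, 0, 0, 0, 0, 0, 60]]], grip_force=10)

```text
clock: 16.15
position: [0.5402, 0.1321, 0.0428]
ee_rot: [1.131, 1.257, -1.132]
force: [-0.3, -0.2, -0.6]
width: 0.594
```

Run:
```python
from h import *
st=arm.observe();boxnow(st); show(st)
```

```text
t 16.15 C [-54.2  -2. ] th 0.0 bot 3.1 A [  0.8 -14. ] B [ 0.8 10. ] F_rack [-0.4 -0.2] Fz -0.6 M [ 0.01  0.   -0.07] w 54.7
t 16.15 pos [540.2 132.1  42.8] xaxis [-0.    -0.001 -1.   ] jawyaw -174.0 F [-0.35 -0.19 -0.6 ] M [ 0.01  0.   -0.07] w 54.7 q [-0.09  0.57 -0.34  1.91  0.28  0.71 -2.06]
```

send_rows(rows=[[[-40, 0, 0, 0, 0, 0, 60], [-75, 0, 0, 0, 0, 0, 60], [-75, 0, 0, 0, 0, 0, 60], [-75, -30, -2, 0, 0, 0, 30], [-75, -62, -2, 0, 0, 0, 0], [-75, -62, -2, 0, 0, 0, 0], [-75, -62, -2, 0, 0, 0, 0], [-75, -62, -2, 0, 0, 0, 0]]])

```text
clock: 16.95
position: [0.4793, 0.1281, 0.1179]
ee_rot: [1.132, 1.256, -1.131]
force: [-0.1, -0.2, -0.4]
width: 0.212
```

Run:
```python
from h import *
st=arm.observe(); show(st)
a=np.radians(6);Rm=np.array([[np.cos(a),-np.sin(a)],[np.sin(a),np.cos(a)]]); print((Rm.T@(np.array(st['position'])[:2]-O)*1000).round(1))
im,d=optics.get_image('wrist'); cv2.imwrite('pics/w8.png',im[:,:,::-1]); np.savez('w8.npz',im=im,d=d,pos=st['position'],ee_rot=st['ee_rot'])
orthorack('w8.npz','pics/o8.png',cx=-40)
```

```text
t 16.95 pos [479.3 128.1 117.9] xaxis [ 0.001  0.    -1.   ] jawyaw -174.0 F [-0.06 -0.2  -0.36] M [-0.02 -0.   -0.05] w 19.5 q [-0.06  0.39 -0.4   1.99  0.21  0.8  -2.04]
[-140.9    0.4]
```

View pics/o8.png

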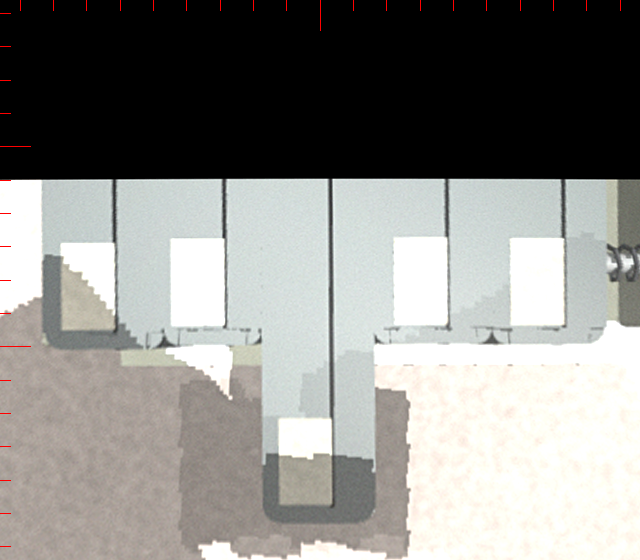

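View pics/w8.png

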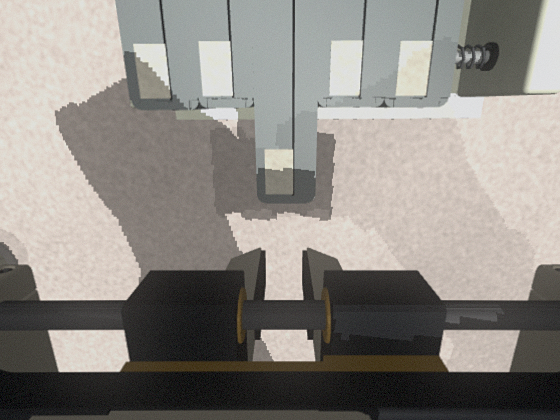

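send_rows(rows=[[[20, 0, 0, 0, 0, 0, 0], [50, 0, 0, 0, 0, 0, 0], [74, 0, 0, 0, 0, 0, 0], [74, 4, 0, 0, 0, 0, 0], [74, 8, 0, 0, 0, 0, 0], [74, 12, 0, 0, 0, 0, 0], [74, 15, 0, 0, 0, 0, 0], [74, 17, 0, 0, 0, 0, 0]]])

```text
clock: 17.8
position: [0.4961, 0.13, 0.0447]
ee_rot: [1.132, 1.256, -1.13]
force: [-3.4, -0.3, 2.6]
width: 0.006
```

```bash
cat >> h.py <<'E'
def tcp(st):
    a=np.radians(RY);Rm=np.array([[np.cos(a),-np.sin(a)],[np.sin(a),np.cos(a)]])
    print('t',round(st['clock'],2),'tcp rack',(Rm.T@(np.array(st['position'])[:2]-O)*1000).round(1),'z',round(st['position'][2]*1000,1),'F',(Rm.T@np.array(st['force'])[:2]).round(1),round(st['force'][2],1),'M',np.round(st['ft_torque'],2),'w',round(st['width']*92,1))
E
python3 -c "
from h import *
tcp(arm.observe())"
```

```text
t 17.8 tcp rack [-124.     0.6] z 44.7 F [-3.5  0.1] 2.6 M [-0.01  0.7   0.02] w 0.5
```

send_rows(rows=[[[0, 3, 0, 0, 0, 0, 0], [0, 6, 0, 0, 0, 0, 0], [0, 9, 0, 0, 0, 0, 0], [0, 12, 0, 0, 0, 0, 0], [0, 15, 0, 0, 0, 0, 0], [0, 18, 0, 0, 0, 0, 0], [0, 21, 0, 0, 0, 0, 0], [0, 24, 0, 0, 0, 0, 0]]])

```text
clock: 18.6
position: [0.5194, 0.1324, 0.0438]
ee_rot: [1.131, 1.257, -1.131]
force: [-4.3, -0.4, 2.2]
width: 0.007
```

```bash
python3 -c "
from h import *
tcp(arm.observe())"
```

```text
t 18.6 tcp rack [-100.6    0.6] z 43.8 F [-4.3  0.1] 2.2 M [0.02 0.8  0.05] w 0.6
```

Low push force, ~4 N. Continue.

send_rows(rows=[[[0, 3, 0, 0, 0, 0, 0], [0, 6, 0, 0, 0, 0, 0], [0, 9, 0, 0, 0, 0, 0], [0, 12, 0, 0, 0, 0, 0], [0, 15, 0, 0, 0, 0, 0], [0, 18, 0, 0, 0, 0, 0], [0, 20, 0, 0, 0, 0, 0], [0, 21, 0, 0, 0, 0, 0]]])

```text
clock: 19.4
position: [0.5403, 0.1347, 0.0439]
ee_rot: [1.131, 1.257, -1.131]
force: [-4.0, 1.5, 0.5]
width: 0.006
```

```bash
python3 -c "
from h import *
tcp(arm.observe())"
```

```text
t 19.4 tcp rack [-79.6   0.7] z 43.9 F [-3.8  1.9] 0.5 M [0.22 0.78 0.04] w 0.6
```

send_rows(rows=[[[0, 1, 0, 0, 0, 0, 0], [0, 2, 0, 0, 0, 0, 0], [0, 3, 0, 0, 0, 0, 0], [0, 4, 0, 0, 0, 0, 0], [0, 5, 0, 0, 0, 0, 0], [0, 5.5, 0, 0, 0, 0, 0], [0, 5.5, 0, 0, 0, 0, 0], [0, 5.5, 0, 0, 0, 0, 0]]])

```text
clock: 20.2
position: [0.5456, 0.1351, 0.0439]
ee_rot: [1.131, 1.257, -1.131]
force: [-3.4, 0.9, -0.8]
width: 0.008
```

```bash
python3 -c "
from h import *
tcp(arm.observe())"
```

```text
t 20.2 tcp rack [-74.2   0.4] z 43.9 F [-3.3  1.2] -0.8 M [0.19 0.62 0.07] w 0.7
```

send_rows(rows=[[[0, 0.3, 0, 0, 0, 0, 0], [0, 0.6, 0, 0, 0, 0, 0], [0, 0.9, 0, 0, 0, 0, 0], [0, 1.2, 0, 0, 0, 0, 0], [0, 1.5, 0, 0, 0, 0, 0], [0, 1.5, 0, 0, 0, 0, 0], [0, 1.5, 0, 0, 0, 0, 0], [0, 1.5, 0, 0, 0, 0, 0]]])

```text
clock: 21.0
position: [0.547, 0.1352, 0.0438]
ee_rot: [1.131, 1.257, -1.131]
force: [-4.1, 0.3, 0.0]
width: -0.001
```

```bash
python3 -c "
from h import *
tcp(arm.observe())"
```

```text
t 21.0 tcp rack [-72.8   0.5] z 43.8 F [-4.   0.8] 0.0 M [0.04 0.71 0.01] w -0.1
```

send_rows(rows=[[[0, 0.3, 0, 0, 0, 0, 0], [0, 0.6, 0, 0, 0, 0, 0], [0, 0.9, 0, 0, 0, 0, 0], [0, 1.2, 0, 0, 0, 0, 0], [0, 1.5, 0, 0, 0, 0, 0], [0, 1.5, 0, 0, 0, 0, 0], [0, 1.5, 0, 0, 0, 0, 0], [0, 1.5, 0, 0, 0, 0, 0]]])

```text
clock: 21.8
position: [0.5485, 0.1354, 0.0438]
ee_rot: [1.131, 1.257, -1.131]
force: [-3.6, -0.4, -0.6]
width: 0.006
```

```bash
python3 -c "
from h import *
tcp(arm.observe())"
```

```text
t 21.8 tcp rack [-71.3   0.5] z 43.8 F [-3.6 -0.1] -0.6 M [-0.09  0.63 -0.02] w 0.5
```

send_rows(rows=[[[0, 0.3, 0, 0, 0, 0, 0], [0, 0.6, 0, 0, 0, 0, 0], [0, 0.9, 0, 0, 0, 0, 0], [0, 1.2, 0, 0, 0, 0, 0], [0, 1.5, 0, 0, 0, 0, 0], [0, 1.5, 0, 0, 0, 0, 0], [0, 1.5, 0, 0, 0, 0, 0], [0, 1.5, 0, 0, 0, 0, 0]]])

```text
clock: 22.6
position: [0.5498, 0.1356, 0.0438]
ee_rot: [1.131, 1.257, -1.132]
force: [-4.7, -1.1, 1.9]
width: 0.007
```

```bash
python3 -c "
from h import *
tcp(arm.observe())"
```

```text
t 22.6 tcp rack [-70.1   0.5] z 43.8 F [-4.8 -0.6] 1.9 M [-0.21  0.99  0.03] w 0.7
```

send_rows(rows=[[[0, 0.3, 0, 0, 0, 0, 0], [0, 0.6, 0, 0, 0, 0, 0], [0, 0.9, 0, 0, 0, 0, 0], [0, 1.2, 0, 0, 0, 0, 0], [0, 1.2, 0, 0, 0, 0, 0], [0, 1.2, 0, 0, 0, 0, 0], [0, 1.2, 0, 0, 0, 0, 0], [0, 1.2, 0, 0, 0, 0, 0]]])

```text
clock: 23.4
position: [0.5497, 0.1356, 0.0436]
ee_rot: [1.129, 1.259, -1.133]
force: [-9.5, -1.8, 4.6]
width: 0.005
```

```bash
python3 -c "
from h import *
tcp(arm.observe())"
```

```text
t 23.4 tcp rack [-70.1   0.5] z 43.6 F [-9.7 -0.7] 4.6 M [-0.23  1.65  0.07] w 0.4
```

send_rows(rows=[[[0, -10, 0, 0, 0, 0, 0], [0, -40, 0, 0, 0, 0, 0], [-40, -60, 0, 0, 0, 0, 0], [-90, -60, 0, 0, 0, 0, 0], [-140, -60, 0, 0, 0, 0, 0], [-180, -50, 0, 0, 0, 0, 0], [-180, -50, 0, 0, 0, 0, 0], [-180, -50, 0, 0, 0, 0, 0]]])

```text
clock: 24.2
position: [0.5026, 0.1308, 0.2251]
ee_rot: [1.134, 1.254, -1.128]
force: [0.2, -0.4, -0.4]
width: 0.005
```

Run:
```python
from h import *
st=arm.observe(); show(st); tcp(st)
im,d=optics.get_image('wrist'); cv2.imwrite('pics/w9.png',im[:,:,::-1]); np.savez('w9.npz',im=im,d=d,pos=st['position'],ee_rot=st['ee_rot'])
orthorack('w9.npz','pics/o9.png',cx=-10,cy=-15,n=(560,760))
```

```text
t 24.2 pos [502.6 130.8 225.1] xaxis [ 0.004  0.001 -1.   ] jawyaw -174.0 F [ 0.24 -0.41 -0.39] M [-0.02  0.08  0.02] w 0.5 q [-0.02  0.3  -0.43  1.81  0.14  1.06 -1.97]
t 24.2 tcp rack [-117.5    0.7] z 225.1 F [ 0.2 -0.4] -0.4 M [-0.02  0.08  0.02] w 0.5
```

View pics/o9.png

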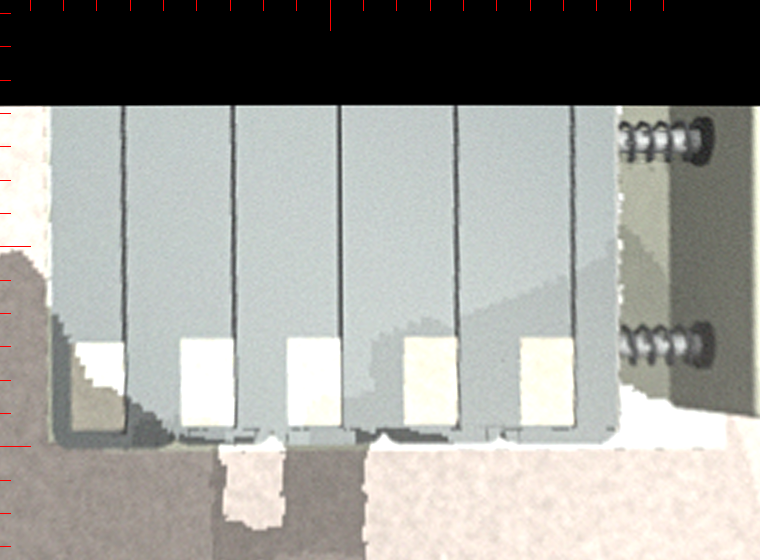

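View pics/w9.png

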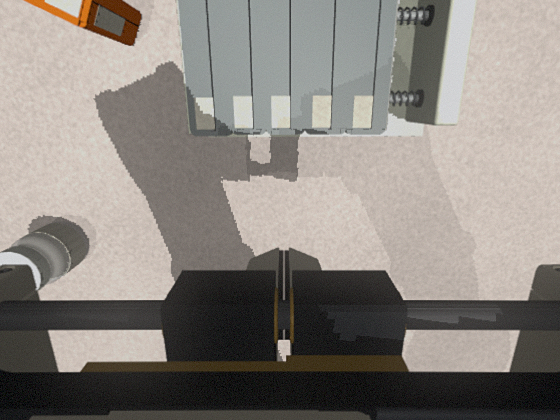

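send_rows(rows=[[[-40, 20, 0, 0, 0, 0, 0], [-80, 40, 0, 0, 0, 0, 0], [-90, 45, 0, 0, 0, 0, 0], [-90, 45, 0, 0, 0, 0, 0], [-90, 45, 0, 0, 0, 0, 0], [-90, 45, 0, 0, 0, 0, 0], [-90, 45, 0, 0, 0, 0, 0], [-90, 45, 0, 0, 0, 0, 0]]])

```text
clock: 25.05
position: [0.5456, 0.1351, 0.3131]
ee_rot: [1.13, 1.258, -1.132]
force: [0.7, -0.4, -0.2]
width: 0.009
```

Run:
```python
from h import *
st=arm.observe(); tcp(st)
im,d=optics.get_image('wrist'); cv2.imwrite('pics/w10.png',im[:,:,::-1]); np.savez('w10.npz',im=im,d=d,pos=st['position'],ee_rot=st['ee_rot'])
orthorack('w10.npz','pics/o10.png',cx=5,cy=-30,n=(560,780))
P=cloud('wrist',d,np.ones(d.shape,bool),st)
a=np.radians(RY);Rm=np.array([[np.cos(a),-np.sin(a)],[np.sin(a),np.cos(a)]])
Q=(P[:,:2]-O)@Rm*1000; m=P[:,2]>.086
for lo,hi in [(52,80),(20,45),(-14,14),(-48,-22),(-82,-56)]:
    k=m&(Q[:,1]>lo)&(Q[:,1]<hi); print(lo,hi,np.percentile(Q[k,0],[.3,1,99,99.7]).round(1),np.median(P[k,2]).round(4), 'tilt',np.round(np.polyfit(Q[k,1]-np.mean(Q[k,1]),P[k,2]*1000,1)[0],3),np.round(np.polyfit(Q[k,0],P[k,2]*1000,1)[0],3))
```

```text
t 25.05 tcp rack [-74.2   0.5] z 313.1 F [ 0.7 -0.5] -0.2 M [-0.01  0.   -0.02] w 0.8
52 80 [-69.8 -65.1  56.3  58.9] 0.3943 tilt -3.134 -3.554
20 45 [-56.9 -53.9  54.3  59. ] 0.4025 tilt -1.206 -3.926
-14 14 [-81.6 -67.4  53.3  59.1] 0.402 tilt -0.054 -3.408
-48 -22 [-57.5 -53.   56.2  60.1] 0.4026 tilt 1.189 -3.88
-82 -56 [-77.4 -75.4  57.5  60.1] 0.3841 tilt -2.366 -3.16
```

View pics/o10.png

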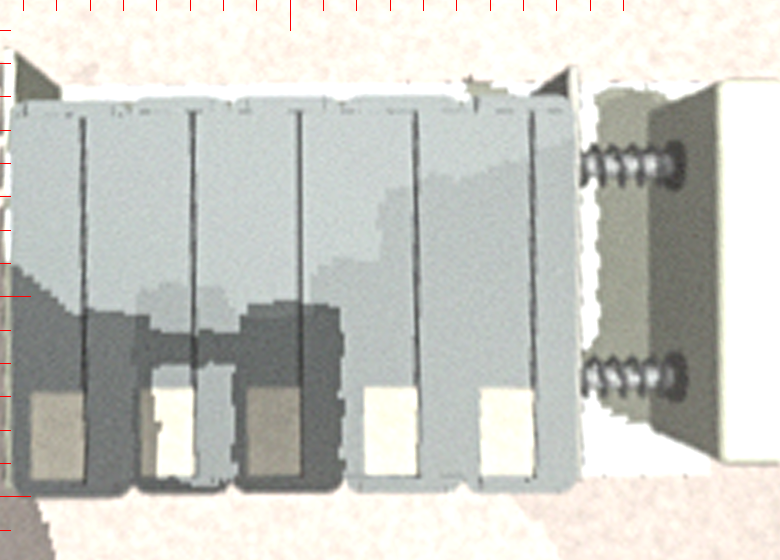

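Run:
```python
from h import *
im,d=optics.get_image('scene'); cv2.imwrite('pics/s_end.png',im[:,:,::-1])
```

```text
(no output)
```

View pics/s_end.png

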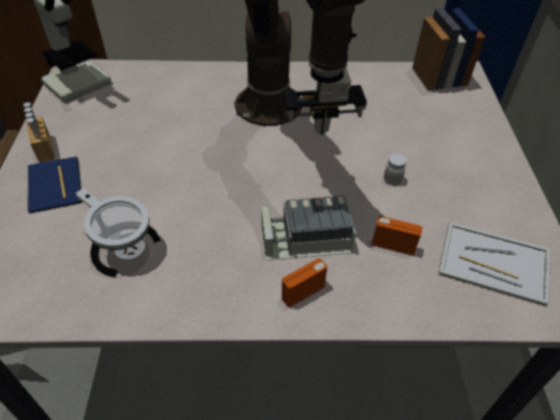

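The scene shows five grey boxes upright in the rack (around 318,218). The magnifier (115,230), jar (396,168) and both orange boxes are where they were, and the gripper is clear.

```bash
python3 -c "
from h import *
print(arm.sign_off()); print(arm.observe()['clock'])"
```

```text
the job is handed in; nothing more can be done
None
the job is handed in; nothing more can be done
```

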